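Change the glass filter column in the lab's column station

TASK

Change the filter column: first move every reagent jar off the station and out of the yellow discard tray, standing them upright in the blue jar tray, then draw the sliding tail back, lay the spent brown column flat in the discard tray, lay the fresh white blue-capped column in the station's V rests, slide the tail up so that the column is fully home in the head cup with the tail's spring cup pressed about half in, and last press the green start button right down. The columns are glass: grip them with no more than 30 N a finger, ease them off the head cup before lifting, set them down gently instead of dropping or forcing them, and never drive the spring cup to its stop. Leave everything else on the counter alone.

Things in the scene. Friction and masses are not known exactly. Their poses are not given: they have to be found in the camera images.
- station: Column station: fixed white plate 120 x 410 x 8 mm, from its own y = -195 to +215 mm. At -y the white head block (y -190 to -130, 70 wide, 80 high); then two grey V rests 10 mm thick at y = -75 and +13, open above, that carry a column's glass barrel along y; at +y the sliding blue tail. Origin on the counter (z = 0) at mid-width; x points away from the robot at yaw 0.
- head_cup (a point): Middle of the floor of the head's round steel cup, at station (0, -130, 56) mm. The cup opens to +y, is 8 mm deep (mouth at y = -122), 22 mm inside, 32 mm outside; a column's nose goes into it.
- seat (a point): Where the middle of a column is when fully home in the head: station (0, -43, 56) mm. To lower a column into the rests or lift it out, its nose must be clear of the head cup and its caps of the rests: its middle 10 to 26 mm to +y of this point, with the tail drawn back.
- tail (a joint): Travel of the sliding blue tail along the station's +y, in m: 0 fully in (towards the head), 0.100 fully back. Drags with about 10 N and stays where it is left. Its block is 64 x 50 x 68 mm, at station y = 48 to 98 mm plus this value, top 80 mm high. At least 0.06 back is needed to change a column.
- tail_grip (a point): Grip point of the tail's orange handle, a fin 34 mm (station x) by 20 mm (station y) by 30 mm tall on top of the blue tail. The point is 100 mm above the counter, the fin's top 110 mm; it moves with the tail, at station y = 73 mm plus the tail's value.
- spring_cup (a joint): How far the steel cup on the tail is pushed into the tail against its spring (500 N/m), in m: 0 right out, 0.020 at its stop. A red and grey stem, 22 mm when right out, shows behind it. Right out, its floor is at station y = 20 mm plus the tail's value; sized as the head's cup. On a column fully home it reads 0.024 minus the tail's value; half in (0.010) is right.
- start_top (a point): Middle of the top of the green round start button, 32 mm across, on the head; springs back; fully down (6 mm) takes 4 N straight down.
- spent: Spent column: glass with brown filling and black square caps, in the station at the start. 174 mm long along its own y, origin at its middle on the axis: barrel 28 mm across, 130 mm long, then at each end a cap 34 x 34 x 12 mm and a steel nose 16 mm across, 10 mm long. 150 g, ends alike. Stands at most 30 N a finger.
- fresh: The fresh column, glass with white filling and blue square end caps, lying in the green stand at the start; same shape, size, origin and strength as the spent one.
- stand: Green stand, base 80 x 110 x 8 mm with two V rests 10 mm thick at its own y = -42 and +42 mm, holding a column along its y with the axis 48 mm above the counter. Fixed. Origin under its centre on the counter.
- discard_tray: Yellow open discard tray, 110 (x) x 214 (y) mm outside, rim 4 mm thick and 14 mm high, floor 8 mm above the counter; a column fits inside along its y. Fixed. Origin under its centre on the counter.
- jar_tray: Blue jar tray, 224 (x) x 96 (y) mm outside, rim 4 mm thick and 14 mm high, floor 8 mm above the counter; room for three jars in a row along its x, 66 mm apart. Fixed. Origin under its centre on the counter.
- jar1: White reagent jar with red screw cap, 58 mm across, 55 mm tall, 140 g. Origin at the centre of its underside, z up. May be absent.
- jar2: White reagent jar with red screw cap, 58 mm across, 55 mm tall, 140 g. Origin at the centre of its underside, z up. May be absent.
- jar3: White reagent jar with red screw cap, 58 mm across, 55 mm tall, 140 g. Origin at the centre of its underside, z up. May be absent.
- tube_rack: Grey rack of capped tubes, 200 x 80 mm, 97 mm tall, fixed: leave alone. Origin under its centre.
- marker: Marker pen lying on the counter, 120 mm long along its x, 15 mm thick; leave alone. Origin under its centre.
- wash_bottle: White wash bottle, 60 mm across, 150 mm tall; leave alone. Origin under its centre.
- beaker: Glass beaker, 70 mm across, 80 mm tall; leave alone. Origin under its centre.
There are look-alikes about, which are no part of the job. What is shaped like the spent but pink or red is not meant.

How it is judged:
On the way, in this order (a step that is already met when the one before it is completed fails the run):
1. every jar present stands upright in the jar tray, let go (x of jar1 in the frame of jar_tray between -0.085 and 0.085 m and y of jar1 in the frame of jar_tray between -0.025 and 0.025 m and z of jar1 in the frame of jar_tray between 0.003 and 0.013 m and angle between each of jar1, jar2, jar3's own z axis and vertical below 0.12 rad and contact force between the fingers and jar1 below 0.3 N and x of jar2 in the frame of jar_tray between -0.085 and 0.085 m and y of jar2 in the frame of jar_tray between -0.025 and 0.025 m and z of jar2 in the frame of jar_tray between 0.003 and 0.013 m and contact force between the fingers and jar2 below 0.3 N and x of jar3 in the frame of jar_tray between -0.085 and 0.085 m and y of jar3 in the frame of jar_tray between -0.025 and 0.025 m and z of jar3 in the frame of jar_tray between 0.003 and 0.013 m and contact force between the fingers and jar3 below 0.3 N), for 0.2 s.
2. the tail is drawn back at least 55 mm (value of joint tail above 0.055 m), for 0.2 s.
3. the spent column lies flat in the discard tray, let go (x of spent in the frame of discard_tray between -0.045 and 0.045 m and y of spent in the frame of discard_tray between -0.03 and 0.03 m and z of spent in the frame of discard_tray between 0.015 and 0.034 m and contact force between the fingers and spent below 0.3 N), for 0.2 s.
4. the fresh column lies in the station's V rests, let go (x of fresh in the frame of station between -0.005 and 0.005 m and z of fresh in the frame of station between 0.051 and 0.061 m and angle between the y axis of fresh and the y axis of station, either way round below 0.06 rad and y of fresh in the frame of station between -0.05 and -0.005 m and contact force between the fingers and fresh below 0.3 N), for 0.2 s.
5. the tail holds the fresh column home in the head with the spring cup about half in (x of fresh in the frame of station between -0.005 and 0.005 m and z of fresh in the frame of station between 0.051 and 0.061 m and angle between the y axis of fresh and the y axis of station, either way round below 0.06 rad and y of fresh in the frame of station between -0.047 and -0.0385 m and value of joint spring_cup between 0.004 and 0.0165 m), for 0.2 s.
6. the start button is pressed right down (value of joint start above 0.0045 m), for 0.04 s.
At the end, for the whole second after the job is handed in: Fresh column in the rests, home in the head cup (within about 4 mm) with the spring cup 4 to 16.5 mm in; spent column flat inside the discard tray; every jar present upright (within 7 degrees) on the jar tray's floor; all at rest and let go (all of step 1 and all of step 3 and all of step 5 and linear speed of each of fresh, spent below 0.02 m/s); the robot touches nothing.
It fails at once if a glass column is squeezed with more than about 37 N a finger (75 N in all) (contact force between the fingers and fresh above 75 N or contact force between the fingers and spent above 75 N).
It fails at once if a glass column is knocked or forced against the station, tray, stand or counter with more than 40 N (contact force between any of fresh, spent and station above 40 N or contact force between spent and discard_tray above 40 N or contact force between fresh and stand above 40 N or contact force between any of fresh, spent and table above 40 N).
It fails at once if a glass column is dropped (falls out of the fingers from more than about 20 mm) ((linear speed of fresh above 0.6 m/s and contact force between the fingers and fresh below 0.5 N) or (linear speed of spent above 0.6 m/s and contact force between the fingers and spent below 0.5 N)).
It fails at once if the spring cup is driven to its stop (value of joint spring_cup above 0.0195 m).
It fails at once if a bystander is pushed more than 30 mm (distance of any of marker, wash_bottle, beaker from where it was at the start of the episode above 0.03 m).
Of jar1, jar2, jar3 only 1 to 3 are there at a start; the rules pass over those that are not, and their reading is None.
At some moment in a run one of jar1, jar2, jar3 may be knocked a few centimetres aside while the robot is not near it.
It also fails if it takes over 210 s, if anything falls off the work surface, if the arm or the gripper's body presses on something with over 40 N, if the wrist force passes 120 N, or if a joint passes its speed limit or range.

ROBOT

A 6-joint arm with a two-finger parallel gripper is mounted at the origin on the work surface. World frame = base frame: x ahead of the robot, y to its left, z up, the work surface at z = 0. Lengths are in m, angles in rad, forces in N, time in s.
With the tool pointing down it reaches from about 0.275 to 0.75 m from the base axis. Payload 10.2 kg.
Tool frame: the origin (TCP) lies on the centre line of the jaws, within the pads' length; the fingertips stand 19 mm ahead of it and the grasp point (between the pads) is the TCP; z points along the fingers, y is the line along which they close (so a half turn about z gives the same grasp; the last joint's range is limited). The gripper opens to 85 mm and grips with 20 to 120 N. Pads are 22 mm wide; open, the fingers measure 114 mm over their backs; the gripper's body (76 mm by 85 mm) begins 54 mm behind the grasp point. The pads swing forward as they close: fully open they stand 13 mm farther back than shut.
Start: joints at [1.096, 0.313, 1.498, -0, 1.331, -0.223], TCP at [0.131, 0.508, 0.225] pointing down, gripper open.
Joint ranges: [-2.94, 2.94], [-0.97, 2.17], [0.19, 2.56], [-1.23, 4.37], [0.02, 3.11], [-2.88, 2.88]. Speed limits (rad/s): [2.39, 2.39, 3.01, 3.14, 3.14, 3.14].

INTERFACE

Orientations are given as a 3x3 rotation matrix whose columns are the frame's x, y, z axes.
In Python, from rig import arm gives the robot as it stands. Calls block until the motion is done:
- arm.goto(position, orientation): joint-space move of the TCP to a pose.
- arm.move_l(position, velocity=0.15, ori=None): straight line of the TCP; ori=None keeps the orientation; velocity is the mean speed in m/s.
- arm.goto_joints(angles): joint-space move.
- arm.set_gripper(opening, grip_force=None): opening from 0.0 (shut) to 1.0 (fully open); grip_force is the grip in N (None keeps the last); returns when the fingers have stopped.
- arm.wait(seconds).
- arm.solve_ik(position, orientation): joint angles nearest the present ones, or None.
- arm.get_state(): the state.
- arm.get_image(name): name is "scene" or "top" or "wrist"; returns a dict with "img" (400x640x3 uint8, red, green, blue), "intrinsics" (3x3 intrinsics, pixels), "xyz" and "rotation" of the camera in the world; the wrist camera has in their place "tool_from_camera" (4x4, takes a point from camera to tool coordinates, whose origin is the TCP and whose axes are the flange's). Camera axes: x right, y down, z forward; pixel columns grow to the right and rows downward; lengths in m; the calibration is good to about 2 mm. A picture is of the moment at which its call begins: read the wrist's pose just before it. There is no depth.
A pose or a line that the arm cannot do raises arm.PlanningError and nothing moves.
- arm.hand_in(): hands the job in; it is judged then, once.
The state is a dict: "t": time; "q": joint angles; "qd": joint speeds; "joint_torque": joint torques, N m; "position": TCP position; "tool_rot": TCP orientation; "wrist_force": force on the tool from outside, world axes, zero at the start; "ft_torque": the same for the moment, N m; "finger_gap": opening from 0.0 (shut) to 1.0 (fully open); "finger_force": force on a finger pad.
Only numpy, scipy, OpenCV 4.12 (cv2) and the standard library are available. Lean on these libraries where they do the work, as an engineer would, in place of code of your own. Each camera call takes 0.05 s, during which the arm holds its last target. There are 200 camera calls.

## Working session

There is one attempt and no reset: what is moved stays moved. The work goes in short steps, each a Python script; the robot and the scene stay as the last script left them, time stands still between calls to the robot, and variables do not carry over. Pictures are saved under pics/ and viewed, at most 18 in all, crops included, and the job is handed in when it is done.

```bash
ls; mkdir -p pics
python3 - <<'E'
from rig import arm
import cv2, numpy as np
for n in ("top","scene"):
    d=arm.get_image(n); cv2.imwrite(f"pics/{n}0.png",d["img"][:,:,::-1])
    print(n,d["intrinsics"],d["xyz"],d["rotation"])
d=arm.get_image("wrist");print(d["tool_from_camera"],d["intrinsics"])
s=arm.get_state();print(s["t"],s["position"],s["tool_rot"])
E
```

```text
pics
top [[411.63470202   0.         318.64131906]
 [  0.         411.63470202 204.97545475]
 [  0.           0.           1.        ]] [ 0.31204449 -0.03214098  1.50937921] [[-0.02178305 -0.9925781   0.11964202]
 [-0.99975176  0.02106596 -0.00725528]
 [ 0.00468106 -0.11977036 -0.99279059]]
scene [[465.5479507    0.         323.67347158]
 [  0.         465.5479507  199.26269135]
 [  0.           0.           1.        ]] [ 1.207138   -0.47859845  1.07031851] [[ 5.04689029e-01  6.49793776e-01 -5.68381062e-01]
 [ 8.63301197e-01 -3.79995770e-01  3.32135902e-01]
 [-1.62556842e-04 -6.58309398e-01 -7.52747441e-01]]
[[ 2.04586467e-03 -9.54735281e-01 -2.97449757e-01  7.67312437e-02]
 [ 9.99997533e-01  1.69603835e-03  1.43416482e-03  4.61412860e-04]
 [-8.64761558e-04 -2.97451957e-01  9.54736396e-01 -1.49598105e-01]
 [ 0.00000000e+00  0.00000000e+00  0.00000000e+00  1.00000000e+00]] [[296.38083501   0.         323.69891123]
 [  0.         296.38083501 197.6833923 ]
 [  0.           0.           1.        ]]
0.15 [0.13074329 0.50826756 0.22437694] [[-9.68464952e-01  2.49149468e-01 -4.23273296e-04]
 [ 2.49149746e-01  9.68464613e-01 -8.34737480e-04]
 [ 2.01950810e-04 -9.13872428e-04 -9.99999562e-01]]
```

View pics/top0.png

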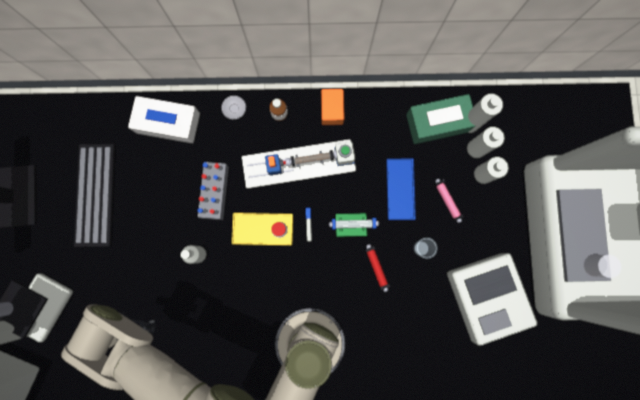

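View pics/scene0.png

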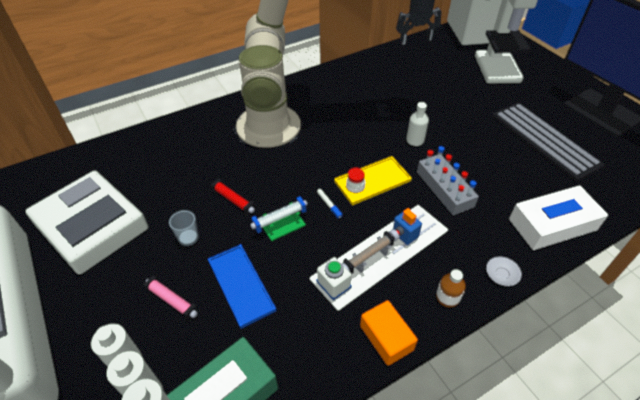

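Top view: the only jar is at (279,229), in the yellow tray. Candidates for the spent column are brown in the station (312,158), pink rod (448,200) and red rod (377,268), so I choose the brown one. The fresh column is white with blue caps, in the green stand at (353,224). I'll check both in a close crop and measure.

```bash
cat > h.py <<'E'
from rig import arm
import cv2, numpy as np
def cam(n):
    s=arm.get_state(); d=arm.get_image(n)
    if n=="wrist":
        T=d["tool_from_camera"]; R=np.array(s["tool_rot"])
        d["rotation"]=R@T[:3,:3]; d["xyz"]=np.array(s["position"])+R@T[:3,3]
    return d
def ray(d,u,v,z):
    r=np.array(d["rotation"])@np.linalg.solve(np.array(d["intrinsics"]),[u,v,1.]); c=np.array(d["xyz"])
    return (c+r*(z-c[2])/r[2])
def proj(d,p):
    q=np.array(d["intrinsics"])@(np.array(d["rotation"]).T@(np.array(p)-d["xyz"])); return q[:2]/q[2]
def mask(img,h0,h1,s0=90,v0=60,s1=255,v1=255):
    return cv2.inRange(cv2.cvtColor(img,cv2.COLOR_RGB2HSV),(h0,s0,v0),(h1,s1,v1))
def blobs(m,amin=20):
    n,l,st,c=cv2.connectedComponentsWithStats(m)
    out=[]
    for i in range(1,n):
        if st[i,4]>=amin:
            pts=np.argwhere(l==i)[:,::-1].astype(np.float32)
            out.append((st[i,4],c[i],cv2.minAreaRect(pts)))
    return out
E
python3 - <<'E'
from h import *
d=cam("top"); img=d["img"]
x0,y0,x1,y1=180,80,480,280
cv2.imwrite("pics/topcrop.png",cv2.resize(img[y0+50:y1-20,x0+10:x1-40],None,fx=3.2,fy=3.2,interpolation=cv2.INTER_CUBIC)[:,:,::-1])
for name,a,z in [("yellow",(24,34),.014),("blue",(100,120),.014),("green",(45,80),.02),("orange",(5,18),.11),("red",(0,4),.055)]:
    for A,c,r in blobs(mask(img,*a)):
        box=cv2.boxPoints(r); P=np.array([ray(d,u,v,z)[:2] for u,v in box])
        print(name,A,c.round(1),"ctr",P.mean(0).round(4),"sides",np.linalg.norm(P[1]-P[0]).round(3),np.linalg.norm(P[2]-P[1]).round(3),"dir",np.degrees(np.arctan2(*(P[1]-P[0])[::-1])).round(1))
E
```

```text
yellow 1834 [259.9 228.6] ctr [0.4109 0.1644] sides 0.226 0.12 dir -91.2
blue 294 [160.8 116.2] ctr [0.84   0.5418] sides 0.038 0.112 dir -8.1
blue 156 [273.8 166. ] ctr [0.6475 0.1226] sides 0.051 0.069 dir -83.9
blue 1787 [400.4 189.1] ctr [ 0.5461 -0.3455] sides 0.106 0.233 dir -89.6
blue 31 [204.5 164.2] ctr [0.6538 0.3757] sides 0.018 0.023 dir -91.2
blue 26 [202.2 187.1] ctr [0.5678 0.3821] sides 0.018 0.015 dir -91.2
blue 67 [307.4 212.4] ctr [ 0.4655 -0.0018] sides 0.018 0.04 dir -91.2
blue 27 [199.4 210.1] ctr [0.483 0.392] sides 0.018 0.015 dir -91.2
blue 48 [373.9 222.3] ctr [ 0.4238 -0.2415] sides 0.018 0.04 dir -91.2
blue 48 [333.3 223.6] ctr [ 0.4233 -0.0938] sides 0.015 0.04 dir -91.2
green 1526 [438.1 118.6] ctr [ 0.8119 -0.5112] sides 0.248 0.139 dir -78.3
green 53 [344.9 149.7] ctr [ 0.6955 -0.1461] sides 0.029 0.026 dir -45.7
green 217 [350.3 216. ] ctr [ 0.4487 -0.1579] sides 0.113 0.022 dir -91.2
green 271 [351.4 232.1] ctr [ 0.3906 -0.1597] sides 0.029 0.112 dir -1.5
orange 868 [332.3 106.1] ctr [ 0.8316 -0.0971] sides 0.085 0.132 dir -91.1
orange 149 [277.6 108.3] ctr [0.8297 0.0968] sides 0.056 0.055 dir -91.1
orange 52 [271.4 161.3] ctr [0.6359 0.1177] sides 0.017 0.032 dir -91.2
orange 37 [275.8 227.4] ctr [0.4058 0.1011] sides 0.052 0.038 dir -35.7
red 142 [278.7 229. ] ctr [0.4049 0.1009] sides 0.046 0.042 dir -91.2
red 318 [376.9 267.9] ctr [ 0.2623 -0.2407] sides 0.031 0.129 dir -70.1
```

View pics/topcrop.png

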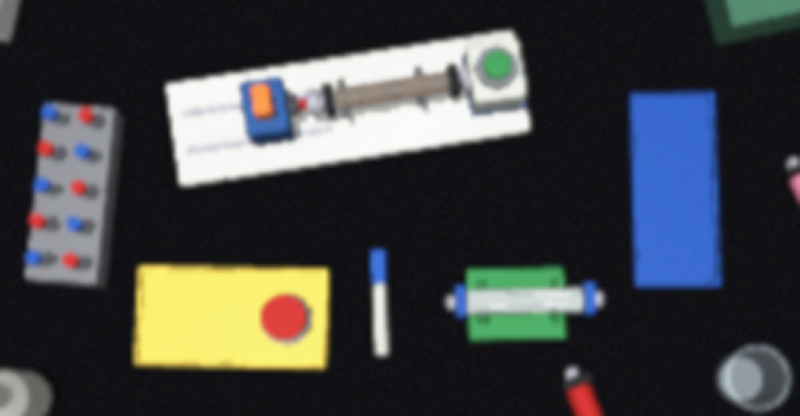

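```bash
cat >> h.py <<'E'
def R(deg):
    a=np.radians(deg); c,s=np.cos(a),np.sin(a)
    return np.array([[-s,c,0],[c,s,0],[0,0,-1.]])
E
python3 - <<'E'
from h import *
arm.goto([0.48,0.02,0.33],R(90))
d=cam("wrist"); np.savez("w1.npz",**d)
cv2.imwrite("pics/w1.png",d["img"][:,:,::-1]); print(arm.get_state()["t"],d["xyz"])
E
```

```text
2.4333 [0.40336931 0.02108279 0.47953986]
```

View pics/w1.png

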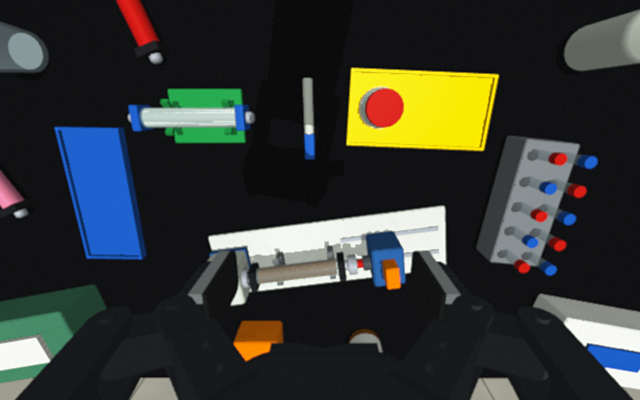

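The wrist view is upside down relative to the top view: fresh column at (193,117), jar cap at (383,108), yellow tray at (422,110), blue tray at (100,193), and the station half hidden by the jaws. I'll take one more view, farther out, for the station.

Run:
```python
from h import *
def rep(d,name,a,z,amin=150,**k):
    for A,c,r in blobs(mask(d["img"],*a,**k),amin):
        P=np.array([ray(d,u,v,z)[:2] for u,v in cv2.boxPoints(r)])
        e=[P[1]-P[0],P[2]-P[1]]; L=[np.linalg.norm(x) for x in e]; e=e[int(L[1]>L[0])]
        print(name,A,c.round(1),"ctr",P.mean(0).round(4),"cent",ray(d,*c,z)[:2].round(4),"sides",np.round(L,3),"longdir",(np.degrees(np.arctan2(e[1],e[0]))%180).round(1))
d=dict(np.load("w1.npz"))
rep(d,"yellow",(24,34),.014); rep(d,"blue",(100,120),.014); rep(d,"bluecap",(100,120),.065); rep(d,"green",(45,80),.008); rep(d,"red",(0,4),.063)
arm.goto([0.62,-0.0,0.33],R(90))
d=cam("wrist"); np.savez("w2.npz",**d)
cv2.imwrite("pics/w2.png",d["img"][:,:,::-1])
rep(d,"plate",(0,179),.008,amin=2000,s0=0,s1=60,v0=140)
rep(d,"btn",(45,80),.09,amin=80); rep(d,"orange",(5,18),.11,amin=80); rep(d,"red",(0,4),.063)
rep(d,"yellow",(24,34),.014); rep(d,"blue",(100,120),.014)
```

```text
yellow 9941 [425.1 108.8] ctr [0.4109 0.1704] cent [0.4079 0.1742] sides [0.114 0.219] longdir 87.9
blue 382 [136.8 117.1] ctr [ 0.4207 -0.257 ] cent [ 0.4213 -0.2617] sides [0.034 0.041] longdir 1.0
blue 298 [241.  116.9] ctr [ 0.4215 -0.1028] cent [ 0.4205 -0.1036] sides [0.021 0.037] longdir 179.0
blue 8707 [101.6 191.1] ctr [ 0.5494 -0.3444] cent [ 0.538  -0.3405] sides [0.108 0.243] longdir 179.2
blue 274 [309.1 146.1] ctr [ 0.4651 -0.002 ] cent [ 0.4643 -0.0009] sides [0.017 0.039] longdir 179.6
blue 246 [587.3 161.3] ctr [0.4882 0.4398] cent [0.487 0.44 ] sides [0.032 0.023] longdir 90.2
blue 187 [548.1 187.5] ctr [0.5311 0.3876] cent [0.5302 0.3876] sides [0.029 0.021] longdir 90.1
blue 216 [566.6 217.8] ctr [0.5824 0.4308] cent [0.583  0.4309] sides [0.022 0.035] longdir 57.6
blue 1284 [384.1 254.7] ctr [0.6619 0.1324] cent [0.6528 0.1281] sides [0.059 0.106] longdir 11.4
blue 165 [530.  241.1] ctr [0.6255 0.3785] cent [0.6261 0.3782] sides [0.02  0.031] longdir 48.6
blue 191 [548.2 268.1] ctr [0.6794 0.4211] cent [0.6787 0.4216] sides [0.022 0.036] longdir 60.9
blue 978 [61
[... 4557 characters left out ...]
5 0.04 ] longdir 0.3
blue 219 [632.1  44.5] ctr [0.4583 0.4366] cent [0.4595 0.4386] sides [0.023 0.02 ] longdir 90.2
blue 262 [590.8  76.6] ctr [0.5019 0.3909] cent [0.502  0.3914] sides [0.03  0.021] longdir 90.2
blue 280 [610.1 114. ] ctr [0.5545 0.4347] cent [0.5543 0.4349] sides [0.033 0.021] longdir 90.2
blue 211 [568.3 142.7] ctr [0.598  0.3826] cent [0.5975 0.3822] sides [0.019 0.029] longdir 90.1
blue 1273 [402.6 170.1] ctr [0.649  0.1335] cent [0.6415 0.1279] sides [0.065 0.083] longdir 11.7
blue 240 [587.1 175.8] ctr [0.6508 0.4255] cent [0.6501 0.4256] sides [0.023 0.033] longdir 83.1
blue 503 [628.7 284.9] ctr [0.8502 0.5539] cent [0.8523 0.555 ] sides [0.048 0.05 ] longdir 78.1
```

View pics/w2.png

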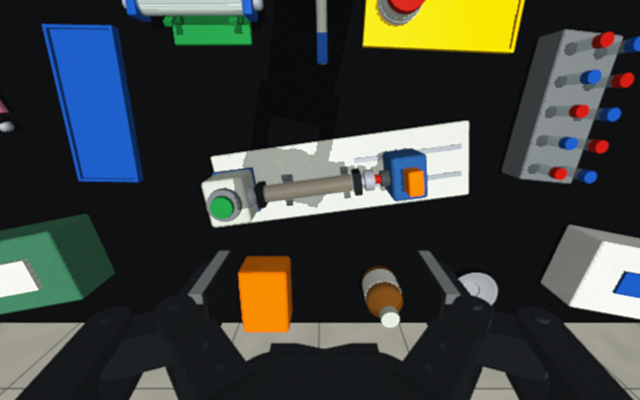

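Run:
```python
from h import *
from scipy.optimize import least_squares
d=dict(np.load("w2.npz")); img=d["img"]; g=cv2.GaussianBlur(img.max(2),(3,3),0).astype(float)
def cross(seq):  # first crossing of 90 from the dark side
    for i in range(1,len(seq)):
        if seq[i]>90>=seq[i-1]: return i-1+(90-seq[i-1])/(seq[i]-seq[i-1])
top=[(u,100+cross(g[100:175,u])) for u in range(265,460,5)]
bot=[(u,239-cross(g[150:240,u][::-1])) for u in list(range(265,375,5))+list(range(440,462,4))]
rgt=[(500-cross(g[v,400:501][::-1]),v) for v in range(130,185,4)]
W=lambda L:np.array([ray(d,u,v,.008)[:2] for u,v in L])
T,B,Rr=map(W,(top,bot,rgt))
def f(p):
    x,y,a=p; X=np.array([np.cos(a),np.sin(a)]); Y=np.array([-np.sin(a),np.cos(a)]); o=np.array([x,y])
    return np.r_[(T-o)@X+.06,(B-o)@X-.06,(Rr-o)@Y-.215]
r=least_squares(f,[.65,0,.14],loss="soft_l1",f_scale=.002); p=r.x
print("station",p[:2].round(4),np.degrees(p[2]).round(2)); e=f(p)
print("res",[(x.mean()*1e3).round(2) for x in (e[:len(T)],e[len(T):len(T)+len(B)],e[-len(Rr):])],(e.std()*1e3).round(2))
a=p[2]; S=lambda q:np.r_[p[0]+q[0]*np.cos(a)-q[1]*np.sin(a),p[1]+q[0]*np.sin(a)+q[1]*np.cos(a),q[2]]
np.save("st.npy",p)
t=dict(np.load("w2.npz")); D=cam("top")
v=img.copy()
pts=[(60,215,8),(-60,215,8),(60,-195,8),(-60,-195,8),(0,-160,90),(0,87,110),(-17,77,110),(-17,97,110),(17,77,110),(0,-43,56),(35,-190,80),(-35,-130,80),(0,-108,56),(0,22,56)]
for q in pts:
    u=proj(d,S(np.array(q)/1e3)); cv2.circle(v,tuple((u*4).astype(int)),3,(255,0,255),1,shift=2)
v=cv2.resize(v[100:240,195:480],None,fx=2.8,fy=2.8)
cv2.imwrite("pics/fit.png",v[:,:,::-1])
gb=max(blobs(mask(D["img"],45,80)),key=lambda b:-abs(b[1][0]-345)-abs(b[1][1]-150))[1]
for z in (.085,.09,.095,.1):
    for dd,c in ((d,(221.5,207.2)),(D,gb)):
        P=ray(dd,*c,z)[:2]-p[:2]; print(z,"btn st",(P@[np.cos(a),np.sin(a)]*1e3).round(1),(P@[-np.sin(a),np.cos(a)]*1e3).round(1))
```

```text
station [0.653  0.0213] 8.24
res [np.float64(-0.8), np.float64(1.21), np.float64(-0.0)] 0.95
0.085 btn st 3.6 -165.6
0.085 btn st 2.4 -163.1
0.09 btn st 2.1 -163.5
0.09 btn st 1.2 -162.5
0.095 btn st 0.7 -161.5
0.095 btn st -0.0 -161.9
0.1 btn st -0.8 -159.4
0.1 btn st -1.3 -161.4
```

View pics/fit.png

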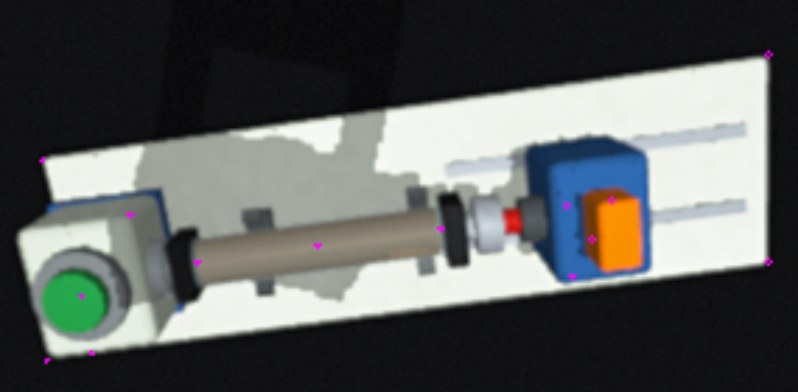

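The fit lands on the plate and column (spent middle at crop (318,246)), with the handle at about (620,238). So the tail stands about 26 mm back and the spring is right out. Now the jar.

```bash
cat >> h.py <<'E'
p_=None
try:
    p_=np.load("st.npy")
except Exception: pass
def S(x,y,z):
    a=p_[2]; return np.array([p_[0]+x*np.cos(a)-y*np.sin(a),p_[1]+x*np.sin(a)+y*np.cos(a),z])
YAW=np.degrees(p_[2])
def st(msg=""):
    s=arm.get_state(); print(msg,"t",round(s["t"],1),"pos",np.round(s["position"],4),"gap",np.round(s["finger_gap"],3),"ff",np.round(s["finger_force"],1),"F",np.round(s["wrist_force"],1)); return s
def findred(z=.063,near=None):
    d=cam("wrist"); b=[(A,ray(d,*c,z)[:2]) for A,c,r in blobs(mask(d["img"],0,4),300)]
    return min(b,key=lambda t:np.linalg.norm(t[1]-near))
E
python3 - <<'E'
from h import *
arm.goto([.40,.10,.25],R(0))
A,c=findred(near=[.405,.101]); print(A,c)
if np.linalg.norm(c-[.4055,.1018])<.01:
    arm.move_l([*c,.12],.2); arm.move_l([*c,.043],.12)
    arm.set_gripper(0.0,20); st("gripped")
    arm.move_l([*c,.17],.2); st("lift")
    arm.goto([.549,-.345,.17],R(0))
    arm.move_l([.549,-.345,.0445],.12); st("down")
    arm.set_gripper(1.0); arm.move_l([.549,-.345,.2],.2)
    arm.move_l([.47,-.345,.3],.25)
    A,c=findred(near=[.549,-.345]); print("jar now",A,c); st()
E
```

```text
1433 [0.4064766  0.10581042]
gripped t 6.7 pos [0.4068 0.1058 0.0436] gap 0.589 ff 19.9 F [-0.7 -0.5  5.4]
lift t 7.5 pos [0.4058 0.1058 0.169 ] gap 0.593 ff 21.2 F [ 0.3 -1.  -2. ]
down t 10.4 pos [ 0.5493 -0.3453  0.0453] gap 0.594 ff 21.2 F [ 0.3 -0.3 -0.6]
jar now 1108 [ 0.54734266 -0.34503489]
 t 12.5 pos [ 0.4703 -0.3446  0.2977] gap 0.999 ff 0.0 F [-0.1  0.2 -0.1]
```

```bash
cat >> h.py <<'E'
def toS(P):
    a=p_[2]; v=np.array(P[:2])-p_[:2]; return np.r_[v@[np.cos(a),np.sin(a)],v@[-np.sin(a),np.cos(a)],P[2]]
E
python3 - <<'E'
from h import *
arm.move_l([.5,-.2,.3],.3)
arm.goto(S(0,.0995,.2),R(YAW+90))
arm.set_gripper(.65)
arm.move_l(S(0,.0995,.104),.1); st("at handle")
arm.set_gripper(0.0,20); s=st("grip"); q=toS(s["position"]); print(q)
arm.move_l(S(0,.125,.104),.05); st("part")
arm.move_l(S(0,.163,.104),.05); s=st("back"); print(toS(s["position"]))
arm.set_gripper(.65); st("open"); arm.move_l(S(0,.163,.2),.2)
arm.move_l(S(-.06,0.07,.3),.3)
d=cam("wrist"); cv2.imwrite("pics/w3.png",d["img"][:,:,::-1]); np.savez("w3.npz",**d)
for n,(A,c,r) in enumerate(blobs(mask(d["img"],5,18),150)): print("orange",A,c,toS(ray(d,*c,.11)).round(4))
E
```

```text
at handle t 16.0 pos [0.6391 0.1198 0.1048] gap 0.65 ff 0.0 F [ 0.3 -0.4 -0.2]
grip t 16.6 pos [0.6387 0.1198 0.104 ] gap -0.001 ff 0.0 F [-0.1  0.2 -0.1]
[1.67012422e-05 9.95149961e-02 1.04010694e-01]
part t 17.2 pos [0.635  0.1451 0.104 ] gap 0.0 ff 0.0 F [ 0.3 -0.6  0.8]
back t 18.2 pos [0.6297 0.1824 0.104 ] gap -0.004 ff 0.0 F [0.8 0.4 0.4]
[2.90539613e-05 1.62777426e-01 1.03986253e-01]
open t 18.7 pos [0.6296 0.1826 0.104 ] gap 0.647 ff 0.0 F [-0.4 -0.5 -0.4]
orange 506 [346.16403162 220.243083  ] [-0.003   0.0996  0.11  ]
orange 1390 [190.18992806 282.03381295] [ 0.0838 -0.1021  0.11  ]
orange 977 [310.60696008 329.80859775] [0.1595 0.0544 0.11  ]
```

View pics/w3.png

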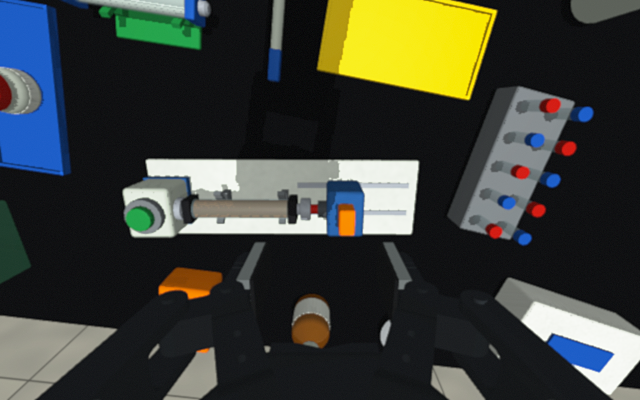

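The closed gap reads 0, so the handle was missed. The handle is still at (346,220). I'll triangulate before trying again.

Run:
```python
from h import *
w1,w2,w3=[dict(np.load(f"w{i}.npz")) for i in (1,2,3)]
def tri(obs):
    A=np.zeros((3,3));b=np.zeros(3)
    for d,u,v in obs:
        r=d["rotation"]@np.linalg.solve(d["intrinsics"],[u,v,1.]);r/=np.linalg.norm(r);M=np.eye(3)-np.outer(r,r);A+=M;b+=M@d["xyz"]
    return np.linalg.solve(A,b)
def o(d,a,near):
    return min(blobs(mask(d["img"],*a),100),key=lambda b:np.hypot(*(b[1]-near)))[1]
D=cam("top"); s=arm.get_state()
H=[(w1,*o(w1,(5,18),(390,275))),(w2,*o(w2,(5,18),(413,181))),(w3,*o(w3,(5,18),(346,220)))]
print([h[1:] for h in H]); print("handle",toS(tri(H[1:])),toS(tri(H)))
G=[(w2,*o(w2,(45,80),(221,207))),(w3,*o(w3,(45,80),(140,217)))]; print("btn",toS(tri(G)))
# spent caps: black; use red stem
print(np.round(s["tool_rot"],3), s["position"], toS(s["position"]))
img=w3["img"]; cv2.imwrite("pics/h3.png",cv2.resize(img[150:260,260:430],None,fx=4,fy=4,interpolation=cv2.INTER_CUBIC)[:,:,::-1])
o2=o(D["img"] and None if False else D,(5,18),(271,161)); 
for z in (.08,.11): print("top cam",toS(ray(D,*o2,z)).round(4))
```

```text
[(np.float64(391.31121281464533), np.float64(274.7620137299771)), (np.float64(413.6023622047244), np.float64(181.65748031496062)), (np.float64(346.1640316205534), np.float64(220.24308300395256))]
handle [0.00082636 0.10030768 0.09919978] [0.00057854 0.10026347 0.10005506]
btn [-0.00034277 -0.16010144  0.09823663]
[[-0.989 -0.145 -0.004]
 [-0.145  0.989  0.001]
 [ 0.004  0.001 -1.   ]] [0.58343505 0.08321635 0.29755807] [-0.05996226  0.07120717  0.29755807]
top cam [0.1936 0.0489 0.08  ]
top cam [0.1823 0.0478 0.11  ]
```

View pics/h3.png

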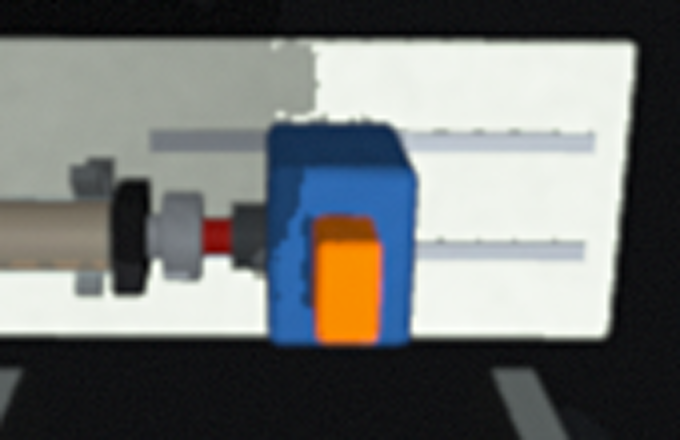

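The handle triangulates to station (1,100,99) mm, which is where I reached. I'll retry at the stated height of 100 mm and watch it with the wrist camera.

Run:
```python
from h import *
arm.move_l(S(0,.100,.2),.2); arm.move_l(S(0,.100,.100),.08); st("at")
a=cam("wrist")["img"]
arm.set_gripper(0.0,25); arm.wait(.2); st("closed")
b=cam("wrist")["img"]
cv2.imwrite("pics/h4.png",np.vstack([a[130:,120:520],b[130:,120:520]])[:,:,::-1])
```

```text
at t 22.3 pos [0.6389 0.1203 0.1006] gap 0.65 ff 0.0 F [ 0.9 -0.6  0.3]
closed t 22.9 pos [0.6388 0.1201 0.1003] gap 0.218 ff 24.9 F [-0.6 -3.   4.7]
```

View pics/h4.png

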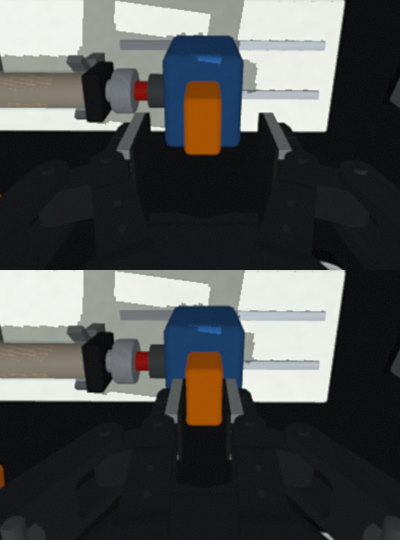

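Gripped this time: gap 0.218, with both pads on the orange handle at (205,390). Drawing the tail back.

Run:
```python
from h import *
arm.move_l(S(0,.125,.100),.05); st("part")
arm.move_l(S(0,.163,.100),.05); s=st("back"); print(toS(s["position"]))
arm.set_gripper(.65); st("open"); arm.move_l(S(0,.163,.2),.2)
arm.move_l(S(-.06,0.07,.3),.3)
d=cam("wrist"); np.savez("w4.npz",**d)
for n,(A,c,r) in enumerate(blobs(mask(d["img"],5,18),150)): print("orange",A,c,toS(ray(d,*c,.10)).round(4))
```

```text
part t 23.6 pos [0.6354 0.1442 0.1003] gap 0.218 ff 25.0 F [-0.2 -6.3  5. ]
back t 24.5 pos [0.6302 0.1816 0.1003] gap 0.216 ff 24.9 F [ 0.9 -6.9  3.9]
[0.00037982 0.16182993 0.10031268]
open t 25.0 pos [0.6295 0.1829 0.0998] gap 0.651 ff 0.0 F [-0.4 -0.3  0.1]
orange 567 [395.56790123 220.25044092] [0.0009 0.1626 0.1   ]
orange 1391 [190.18979152 282.02372394] [ 0.0903 -0.1072  0.1   ]
orange 979 [310.62614913 329.79468846] [0.1682 0.0539 0.1   ]
```

Run:
```python
from h import *
arm.goto(S(0,-.043,.2),R(YAW)); arm.set_gripper(.65)
arm.move_l(S(0,-.043,.062),.08); st("at")
arm.set_gripper(0.0,22); arm.wait(.2); s=st("grip"); print(toS(s["position"]), toS(np.r_[s["wrist_force"][:2]+p_[:2],0]))
```

```text
at t 29.7 pos [ 0.6594 -0.0213  0.0624] gap 0.65 ff 0.0 F [-0.2  0.2  0.2]
grip t 30.5 pos [ 0.6599 -0.0214  0.0634] gap 0.001 ff 3.2 F [0.1 0.6 5.8]
[ 0.00077215 -0.04324815  0.06336725] [0.20410894 0.61136036 0.        ]
```

Gap 0 again, with an upward force of 6 N, so the fingers seem to have shut on top of the column. I'll look from the scene and wrist cameras.

Run:
```python
from h import *
a=cam("wrist")["img"][130:,120:520]; d=cam("scene"); b=d["img"]; s=arm.get_state()
u=proj(d,s["position"]).astype(int); print(u, np.round(s["q"],3))
c=cv2.resize(b[max(0,u[1]-75):u[1]+75,u[0]-110:u[0]+110],(800,545),interpolation=cv2.INTER_CUBIC)
cv2.imwrite("pics/g.png",c[:,:,::-1]); cv2.imwrite("pics/g2.png",a[:,:,::-1])
```

```text
[368 250] [-0.209  0.756  1.229  0.     1.154 -0.353]
```

View pics/g.png

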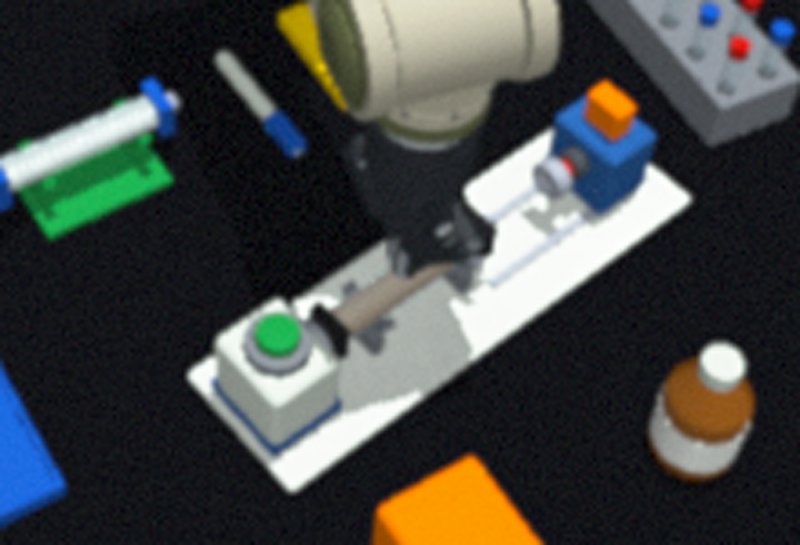

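View pics/g2.png

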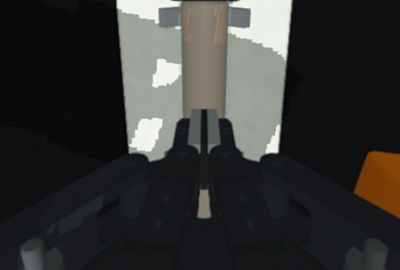

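Both pictures show the shut fingertips resting on top of the barrel, at crop (205,110). They stand about 6.6 mm above the reported TCP, so the fingers reach about 26 mm less than stated. That also explains the handle miss and the jar being held by its cap. I'll correct all heights by 26 mm.

Run:
```python
from h import *
arm.move_l(S(0,-.043,.12),.1); arm.set_gripper(.65)
arm.move_l(S(0,-.043,.035),.06); st("at")
arm.set_gripper(0.0,22); arm.wait(.2); s=st("grip"); print(toS(s["position"]), toS(np.r_[s["wrist_force"][:2]+p_[:2],0]))
```

```text
at t 33.4 pos [ 0.6593 -0.0212  0.0354] gap 0.652 ff 0.0 F [-0.6  0.4  0.2]
grip t 34.0 pos [ 0.6598 -0.0212  0.0355] gap 0.319 ff 23.8 F [5.4 1.  1.1]
[ 0.00065919 -0.04311952  0.03548694] [5.50651547 0.20936797 0.        ]
```

Run:
```python
from h import *
arm.move_l(S(.0012,-.043,.035),.03); st("adj")
arm.move_l(S(.0012,-.034,.035),.03); st("slide1")
arm.move_l(S(.0012,-.025,.035),.03); st("slide2")
arm.move_l(S(.0012,-.025,.045),.03); st("lift1")
arm.move_l(S(.0012,-.025,.16),.12); st("lift")
d=cam("scene"); b=d["img"]; u=proj(d,arm.get_state()["position"]).astype(int)
cv2.imwrite("pics/l.png",cv2.resize(b[u[1]-90:u[1]+90,u[0]-120:u[0]+120],(720,540))[:,:,::-1])
```

```text
adj t 34.2 pos [ 0.66   -0.0212  0.0354] gap 0.315 ff 24.1 F [-2.  -0.   5.7]
slide1 t 34.7 pos [ 0.6588 -0.0126  0.0354] gap 0.321 ff 24.1 F [-1.9 -2.1  4.6]
slide2 t 35.1 pos [ 0.6575 -0.0037  0.0354] gap 0.32 ff 24.1 F [-1.5 -3.4  6.3]
lift1 t 35.6 pos [ 0.6576 -0.0031  0.0449] gap 0.316 ff 23.4 F [ 0.1  0.7 -0.9]
lift t 36.7 pos [ 0.6574 -0.0032  0.159 ] gap 0.32 ff 23.4 F [ 0.4  0.2 -1.9]
```

View pics/l.png

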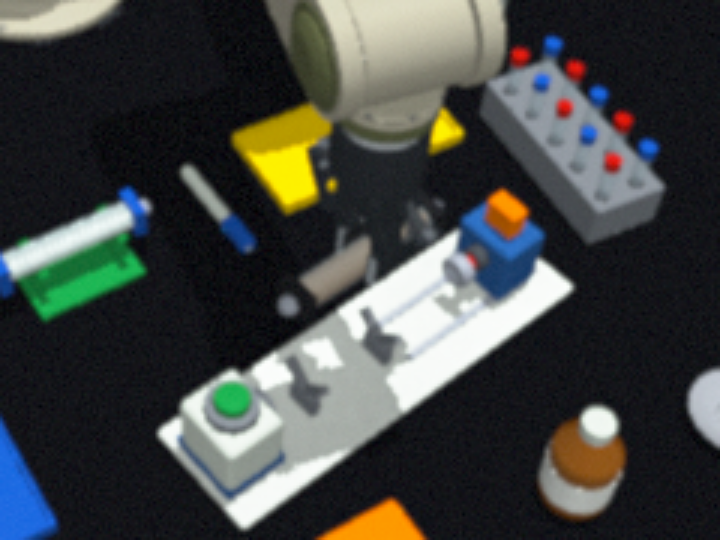

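The spent column is clear of the station at (325,280), held level. Laying it in the discard tray.

Run:
```python
from h import *
arm.goto([.411,.170,.16],R(-2)); st("above")
arm.move_l([.411,.170,.03],.12); arm.move_l([.411,.170,.009],.04)
f0=st("low")["wrist_force"][2]; z=.009
while z>.0035:
    z-=.0007; arm.move_l([.411,.170,z],.01); F=arm.get_state()["wrist_force"][2]
    if F-f0>2: break
st("touch")
arm.set_gripper(.6); st("open"); arm.move_l([.411,.170,.15],.12)
arm.move_l([.33,.12,.3],.3)
d=cam("scene"); 
u=proj(d,[.411,.17,.02]).astype(int); cv2.imwrite("pics/m.png",cv2.resize(d["img"][u[1]-60:u[1]+60,u[0]-80:u[0]+80],(640,480))[:,:,::-1])
```

```text
above t 37.9 pos [0.412  0.1697 0.1602] gap 0.317 ff 23.4 F [-0.2 -0.9 -1.6]
low t 39.8 pos [0.4111 0.17   0.009 ] gap 0.319 ff 23.4 F [ 0.1  0.  -1.6]
touch t 41.6 pos [0.4111 0.17   0.0044] gap 0.313 ff 24.0 F [-3.1 -0.   5. ]
open t 42.0 pos [0.411 0.17  0.004] gap 0.597 ff 0.0 F [ 0.6 -0.6 -0. ]
```

View pics/m.png

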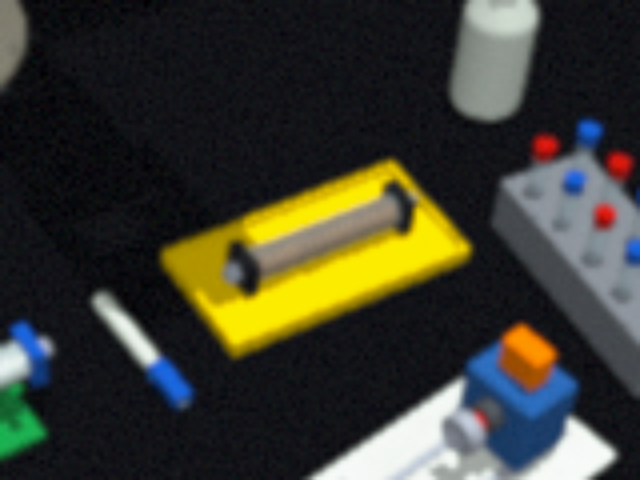

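The spent column lies flat in the yellow tray, from (235,270) to (400,205). Now the fresh column.

Run:
```python
from h import *
arm.goto([.4197,-.25,.2],R(0)); arm.set_gripper(.65)
d=cam("wrist")
C=[ray(d,*c,.055)[:2] for A,c,r in blobs(mask(d["img"],100,120),100)]
C=[c for c in C if abs(c[0]-.42)<.03 and -.3<c[1]<-.05]; print(C)
C=sorted(C,key=lambda c:c[1]); m=(C[0]+C[-1])/2; e=C[-1]-C[0]; yaw=-np.degrees(np.arctan2(e[0],e[1])); print("mid",m,"len",np.linalg.norm(e),"yaw",yaw)
```

```text
[array([ 0.41899164, -0.09267752]), array([ 0.41970027, -0.2355443 ])]
mid [ 0.41934596 -0.16411091] len 0.1428685344480629 yaw 0.2841897148873833
```

Run:
```python
from h import *
g=[.4195,-.163]
arm.goto([*g,.16],R(0.3)); arm.move_l([*g,.027],.08); st("at")
arm.set_gripper(0.0,22); arm.wait(.2); s=st("grip")
if .25<s["finger_gap"]<.4:
    arm.move_l([*g,.035],.03); st("lift1"); arm.move_l([*g,.17],.12); st("lift")
```

```text
at t 48.1 pos [ 0.4197 -0.1631  0.0273] gap 0.648 ff 0.0 F [ 0.2  0.4 -0.3]
grip t 48.7 pos [ 0.42   -0.1633  0.0273] gap 0.32 ff 22.9 F [4.1 0.1 3.4]
lift1 t 49.1 pos [ 0.4192 -0.1628  0.0349] gap 0.318 ff 22.7 F [-1.  -0.5 -1.5]
lift t 50.4 pos [ 0.4192 -0.1628  0.1694] gap 0.319 ff 22.7 F [ 0.1 -1.  -1.5]
```

Run:
```python
from h import *
x,y=.0009,-.025
arm.goto(S(x,y,.17),R(YAW)); st("above")
arm.move_l(S(x,y,.06),.1); arm.move_l(S(x,y,.040),.03)
f0=st("low")["wrist_force"]; z=.040
while z>.0345:
    z-=.0006; arm.move_l(S(x,y,z),.01); F=arm.get_state()["wrist_force"]
    if F[2]-f0[2]>2: break
st("touch"); arm.set_gripper(.6); s=st("open")
arm.move_l(S(x,y,.15),.1)
arm.goto(S(-.06,0.05,.3),R(YAW+90))
d=cam("wrist"); np.savez("w5.npz",**d); v=cv2.resize(d["img"][120:260,90:470],None,fx=2.1,fy=2.1,interpolation=cv2.INTER_CUBIC); cv2.imwrite("pics/n.png",v[:,:,::-1])
for A,c,r in blobs(mask(d["img"],100,120),60): print("blue",A,c.round(1),toS(ray(d,*c,.06)).round(4))
```

```text
above t 51.5 pos [ 0.657  -0.0043  0.17  ] gap 0.324 ff 22.7 F [ 0.4 -0.4 -1.7]
low t 53.5 pos [ 0.6576 -0.0033  0.0402] gap 0.313 ff 22.7 F [-0.5 -1.4 -1.4]
touch t 55.5 pos [ 0.6576 -0.0033  0.0355] gap 0.319 ff 22.9 F [-1.1  0.5  1.1]
open t 55.9 pos [ 0.6575 -0.0033  0.0352] gap 0.605 ff 0.0 F [-0.5 -0.5 -0.3]
blue 10582 [43.2 85.4] [-0.1597 -0.2935  0.06  ]
blue 388 [289.4  64.3] [-0.1838  0.0097  0.06  ]
blue 323 [599.2 113. ] [-0.1277  0.3993  0.06  ]
blue 249 [551.6 138.9] [-0.0953  0.3465  0.06  ]
blue 270 [566.5 178.3] [-0.0429  0.3785  0.06  ]
blue 172 [190.  183.2] [-0.0359 -0.1298  0.06  ]
blue 1508 [401.5 202.9] [-0.008   0.1588  0.06  ]
blue 287 [216.2 207.9] [-0.0005 -0.0981  0.06  ]
blue 218 [319.6 208.5] [0.0003 0.0455 0.06  ]
blue 203 [522.7 201.1] [-0.0107  0.3258  0.06  ]
blue 230 [537.6 236.1] [0.0422 0.3578 0.06  ]
blue 1477 [588.5 351.5] [0.2488 0.4859 0.06  ]
```

View pics/n.png

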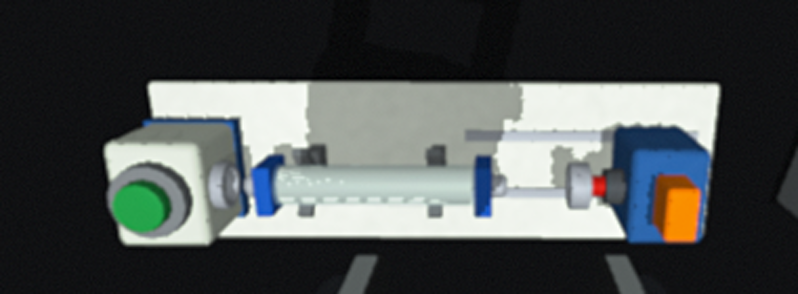

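The fresh column lies in the rests, with caps at crop (267,185) and (483,185) and its middle at about -26 mm. Now push the tail up.

Run:
```python
from h import *
arm.set_gripper(.65)
x=.001
arm.goto(S(x,.1625,.2),R(YAW+90)); arm.move_l(S(x,.1625,.087),.08); st("at")
arm.set_gripper(0.0,25); arm.wait(.2); s=st("grip"); print(toS(s["position"]))
if .15<s["finger_gap"]<.35:
    for y in (.13,.11,.10,.094,.090,.087):
        arm.move_l(S(x,y,.087),.04); s=arm.get_state(); a=p_[2]; F=s["wrist_force"]
        print(y,toS(s["position"]).round(4),"Fy",round(-np.sin(a)*F[0]+np.cos(a)*F[1],1),"Fx",round(np.cos(a)*F[0]+np.sin(a)*F[1],1))
        if abs(F[1])>30: break
```

```text
at t 61.1 pos [0.6309 0.1824 0.0876] gap 0.649 ff 0.0 F [ 0.4  0.7 -0.4]
grip t 61.7 pos [0.6308 0.1822 0.0874] gap 0.226 ff 28.4 F [-1.5 -2.8  5. ]
[0.00109728 0.16235251 0.08736562]
0.13 [0.0009 0.1319 0.0874] Fy 6.9 Fx -1.8
0.11 [0.0008 0.1118 0.0873] Fy 6.5 Fx -2.3
0.1 [0.0008 0.1018 0.0874] Fy 7.3 Fx -3.5
0.094 [0.0008 0.0959 0.0873] Fy 7.1 Fx -3.0
0.09 [0.0008 0.0921 0.0874] Fy 8.5 Fx -4.1
0.087 [0.0007 0.0894 0.0874] Fy 10.3 Fx -3.7
```

Run:
```python
from h import *
x=.001
arm.move_l(S(x,.0845,.087),.02); s=st("end"); print(toS(s["position"]))
arm.set_gripper(.65); st("open"); arm.move_l(S(x,.087,.2),.15)
arm.move_l(S(-.06,0.05,.3),.3)
d=cam("wrist"); np.savez("w6.npz",**d); v=cv2.resize(d["img"][150:260,90:430],None,fx=2.3,fy=2.3,interpolation=cv2.INTER_CUBIC); cv2.imwrite("pics/o.png",v[:,:,::-1])
for A,c,r in blobs(mask(d["img"],100,120),60):
    q=toS(ray(d,*c,.06))
    if abs(q[0])<.02: print("blue",A,q.round(4))
for A,c,r in blobs(mask(d["img"],5,18),150): print("orange",toS(ray(d,*c,.10)).round(4))
w=cam("top"); t=[(A,c,ray(w,*c,.063)[:2]) for A,c,r in blobs(mask(w["img"],0,6),20)]; print([x for x in t if np.linalg.norm(x[2]-[.549,-.345])<.15])
```

```text
end t 64.8 pos [0.6412 0.1079 0.0873] gap 0.226 ff 28.7 F [-5.5 10.9  7.4]
[0.0007202  0.08732313 0.08733734]
open t 65.2 pos [0.6419 0.1049 0.0868] gap 0.651 ff 0.0 F [-0.4  0.2  0. ]
blue 472 [-0.0132 -0.122   0.06  ]
blue 1391 [-0.0073  0.0873  0.06  ]
blue 232 [0.0002 0.0273 0.06  ]
blue 201 [-0.0108  0.3258  0.06  ]
orange [0.0008 0.0887 0.1   ]
orange [ 0.0904 -0.1171  0.1   ]
orange [0.1688 0.0514 0.1   ]
[(np.int32(130), array([403.03846154, 186.83076923]), array([ 0.54504863, -0.34465724]))]
```

View pics/o.png

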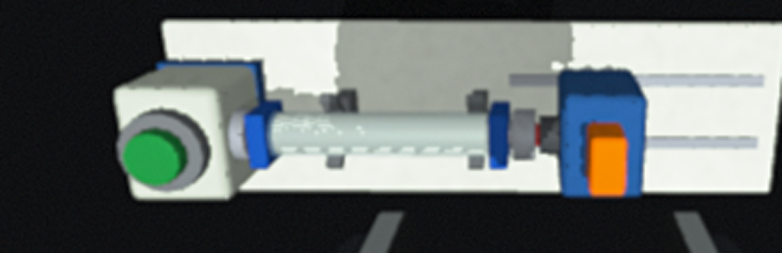

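The column is home: its right cap moved 18.2 mm, the nose is in the head cup at crop (238,135), and the red stem at (537,135) is partly in. Now the button.

Run:
```python
from h import *
arm.set_gripper(0.0,20)
x,y=.0005,-.1605
arm.goto(S(x,y,.15),R(YAW)); arm.move_l(S(x,y,.105),.08)
f0=arm.get_state()["wrist_force"][2]; z=.105; c=None; L=[]
while z>.065:
    z-=.001; arm.move_l(S(x,y,z),.02); s=arm.get_state(); F=s["wrist_force"][2]-f0
    L.append((round(z,3),round(s["position"][2],4),round(F,1)))
    if F>12: break
print(L[-14:]); arm.wait(.3); st("pressed")
arm.move_l(S(x,y,.16),.1); arm.move_l(S(-.15,-.05,.3),.25); arm.wait(.5)
d=cam("wrist"); w=cam("scene"); st("end")
cv2.imwrite("pics/z.png",w["img"][90:330,180:460][:,:,::-1])
```

```text
[(0.1, np.float64(0.0999), np.float64(-0.8)), (0.099, np.float64(0.0989), np.float64(-0.7)), (0.098, np.float64(0.0979), np.float64(-0.2)), (0.097, np.float64(0.0969), np.float64(-0.3)), (0.096, np.float64(0.0959), np.float64(-1.1)), (0.095, np.float64(0.0952), np.float64(0.7)), (0.094, np.float64(0.0941), np.float64(2.2)), (0.093, np.float64(0.093), np.float64(1.9)), (0.092, np.float64(0.0921), np.float64(2.3)), (0.091, np.float64(0.0911), np.float64(2.9)), (0.09, np.float64(0.0901), np.float64(3.0)), (0.089, np.float64(0.0895), np.float64(7.1)), (0.088, np.float64(0.0895), np.float64(11.4)), (0.087, np.float64(0.0894), np.float64(15.4))]
pressed t 74.0 pos [ 0.6767 -0.1375  0.0894] gap 0.0 ff 8.3 F [-5.6  2.1 16.6]
end t 76.6 pos [ 0.5117 -0.0497  0.3   ] gap -0.0 ff 0.0 F [-0.   0.2  0.1]
```

View pics/z.png

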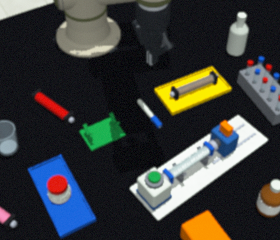

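The button bottomed after 6 mm of travel. The picture shows the jar upright in the blue tray (58,188), the spent column in the yellow tray (193,88) and the fresh column in the station (180,162).

```bash
python3 -c "
from rig import arm
print(arm.hand_in())"
```

```text
the job is handed in; nothing more can be done
None
```

I finished every step and handed the job in at about 77 s of robot time. The one jar present is in the blue tray, the spent column lies in the discard tray, the fresh column is home with the spring cup pressed in an estimated 8 to 10 mm, and the start button was pressed right down; the hand-in returned no verdict.

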